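# Hang the graver caddy on its two sprung hooks

### The job

Pick up the graver caddy by its wooden grip and hang its rail in both hooks of the stand, pressing it down past the two spring catches until both ends are fully home. While you still hold it, check that both have bottomed by pressing down with about 15 N for half a second, never loading the stand with more than 30 N; only then let go. Leave the other things on the bench where they are.

Things in the scene. Friction and masses are not known exactly. Their poses are not given: they have to be found in the camera images.
- caddy: Loose graver caddy, 0.3 to 0.6 kg: open wooden tray 56 (x) x 190 (y) x 36 mm; from its ends two steel straps 4 mm thick (at y = +-97.5) rise to a round steel rail 10 mm in diameter, 290 mm long, along y, its axis 100 mm above the underside; a wooden grip block in the rail's middle. Both sides alike. Stands on the bench at the start. Origin: middle of the underside; z up.
- caddy_grip (a point): Centre of the caddy's grip block, on the rail's axis: 14 mm thick (caddy x, the way to pinch it from above) x 50 mm long (y) x 28 mm high; free space of 50 mm below it. Axes as the caddy's. Pinched here, the caddy can be turned a few degrees about the line between the finger pads by a push at one end of the rail.
- caddy_left (a point): Point on the rail's axis 120 mm from the grip's centre along caddy +y, in the part of the rail that sticks out beyond the strap: here it lies in a hook.
- caddy_right (a point): The same at caddy -y.
- stand: Fixed stand: wooden foot 130 x 320 x 12 mm, in it a steel yoke: posts at y = +-120 mm, x = +45 mm and a low cross-bar (top about 75 mm up); on each post a steel hook 14 mm wide (y), open upwards, tip towards -x. Origin on the bench under the middle between the two seats; y along the line of seats, z up.
- seat_left (a point): Seat of the hook at stand +y: where the rail's axis lies when fully home, if the hook is at mid-height (140 mm above the bench). But yoke and hooks are clamped by thumb-screws at unmeasured heights: the true seats lie anywhere up to 11 mm above or below this, and differ by up to 7 mm from each other, so they must be felt. Axes as the stand's.
- seat_right (a point): The same for the hook at stand -y. Both hooks: throat 14 mm wide (x), its walls flaring above to about 38 mm, lips ending 51 mm over the true seat. A sprung roller catch pokes from the back wall: the rail meets it about 26 mm over the true seat and snaps past it about 17 mm over it, taking some 3 to 5 N per hook, more than the caddy's weight gives.
- scriber: Bystander, to be left alone: steel scriber with a wooden handle, 170 mm; origin at the middle of its underside.
- hammer: Bystander, to be left alone: chasing hammer, 190 mm; origin at the middle of its underside.
- bench_block: Bystander, to be left alone: square steel bench block, 60 x 60 x 20 mm; origin at the middle of its underside.
- mandrel: Bystander, to be left alone: upright tapered steel ring mandrel, 26 mm wide, 120 mm tall; origin at the middle of its underside.
- brush: Bystander, to be left alone: bench brush, 160 mm; origin at the middle of its underside.
- jar: Bystander, to be left alone: small amber jar, 44 mm wide, 50 mm tall; origin at the middle of its underside.
- graver: Bystander, to be left alone: graver with a bulb handle, 110 mm; origin at the middle of its underside.

How it is judged:
By the outcome, as a careful person would: the job done as asked, in the order asked, and still so for the second after the job is handed in, with the robot touching nothing.
It also fails if it takes over 72 s, if anything falls off the work surface, if the arm or the gripper's body presses on something with over 40 N, if the wrist force passes 120 N, or if a joint passes its speed limit or range.

### The arm

A 7-joint arm with a two-finger parallel gripper is mounted at the origin on the work surface. World frame = base frame: x ahead of the robot, y to its left, z up, the work surface at z = 0. Lengths are in m, angles in rad, forces in N, time in s.
With the tool pointing down it reaches from about 0.425 to 0.875 m from the base axis. Payload 4.7 kg.
Tool frame: the origin (TCP) lies at the very end of the fingers, on their centre line; the grasp point (between the pads) lies 19 mm behind it; z points along the fingers, y is the line along which they close (so a half turn about z gives the same grasp; the last joint's range is limited). The gripper opens to 85 mm and grips with 20 to 120 N. Pads are 22 mm wide; open, the fingers measure 114 mm over their backs; the gripper's body (76 mm by 85 mm) begins 54 mm behind the grasp point. The pads swing forward as they close: fully open they stand 13 mm farther back than shut.
Start: joints at [1.266, 0.321, -0.07, 1.45, 0.023, 1.371, -0.057], TCP at [0.204, -0.617, 0.231] pointing down, gripper open.
Joint ranges: [-2.86, 2.86], [-0.3, 2.09], [-1.38, 1.24], [0.06, 2.45], [-1.56, 4.7], [0.09, 2.05], [-2.69, 2.69]. Speed limits (rad/s): [2.57, 2.57, 3.14, 3.14, 3.14, 3.14, 3.14].

### API

Orientations are given as [roll, pitch, yaw] about the fixed x, y, z axes, in that order (R = Rz(yaw) Ry(pitch) Rx(roll)).
In Python, from cell import get_obs, capture, camera_params, job_done, recognise, regions_of, mark_of gives the robot as it stands.
- The arm moves only by the tool move_arm, never from a script. Its argument "moves" is text: rows parted by semicolons, each of 7 numbers parted by spaces: the shift along the tool's x, y, z in units of 0.03 m (1.0 is 0.03 m), then the turn, a rotation vector about the tool's x, y, z in units of 45 degrees (1.0 is 45 degrees), then the gripper command: -1 is shut, 1 is fully open, values between are in proportion. In form: x y z wx wy wz hand; .... A call has exactly 10 rows; each row shifts and turns the commanded pose from where the row before left it, along the tool's axes as they then stand; what a row does not reach is not made up. A row lasts 1/12 s, in which the tool goes at most 41.7 mm and 7.16 degrees, less where a joint would pass 70% of its speed; a pose out of reach is approached as far as the arm can. A call with a number of a shift or a turn outside -1 to 1 is refused whole. A call with a gripper value outside its range is refused whole. The fingers move at their own pace and stop on an object; the grip force is fixed at half the most. Time passes only in rows, so rows that do not move let the fingers close, or fill a call up. It gives the time, the measured TCP pose, the force, the opening and the grip force at its end, in the units of the state.
- get_obs(): the state, without advancing time (a new reading comes with each control period).
- capture(name): name is "scene" or "top" or "wrist"; returns the picture (384x512x3 uint8, red, green, blue); there is no depth.
- camera_params(name): a dict with "mtx" (3x3 intrinsics, pixels), "k1" (the pictures are not rectified: a ray, as slopes to the right and down, at radius r is drawn at 1 + k1 r^2 times it, then the intrinsics apply), "xyz" and "rotation" of the camera in the world. Camera axes: x right, y down, z forward; pixel columns grow to the right and rows downward; lengths in m; the calibration is good to about 2 mm. A picture is of the moment at which its call begins: read the wrist's pose just before it. camera_params takes no time and is no camera call; for the wrist camera it gives the pose at the moment of the call.
- job_done(): hands the job in; it is judged then, once.
Trained networks look in the newest picture that a camera, given by its name, has taken for a name from the list of things; names that differ only in an ending like _2 or _b are one class to them, and where a whole thing is asked for, a point or a joint stands for the part that bears it (a point fixed in the world has none). Each returns a list of dicts, best first, with "confidence" (0 to 1); they miss things now and then, are a little off and sometimes report something else, mostly with a low value. They report only what shows in the picture. A call takes as long as a camera call.
- recognise(camera, thing): "xy" ([column, row] in pixels, amid what is visible of it).
- regions_of(camera, thing): "region" (384x512 bool, what is visible of it) and "xy" ([column, row] in pixels, amid what is visible of it).
- mark_of(camera, thing): "xy" ([column, row] in pixels: a listed point, or the origin of a listed thing).
The state is a dict: "time_s": time; "joints": joint angles; "joint_velocities": joint speeds; "joint_torque": joint torques, N m; "tool_pos": TCP position; "orientation": TCP orientation; "contact_force": force on the tool from outside, world axes, zero at the start; "wrist_torque": the same for the moment, N m; "opening": finger opening in m; "finger_force": force on a finger pad.
Only numpy, scipy, OpenCV 4.12 (cv2) and the standard library are available. Lean on these libraries where they do the work, as an engineer would, in place of code of your own. Each camera call takes 0.05 s, during which the arm holds its last target. There are 200 camera calls.

## Working session

There is one attempt and no reset: what is moved stays moved. The work goes in short steps, Python scripts to look and compute and a tool call to move; the robot and the scene stay as the last step left them, time stands still between calls to the robot, and variables do not carry over. Pictures are saved under pics/ and viewed, at most 10 in all, crops included, and the job is handed in when it is done.

Besides the shell and the picture viewer there is one more tool, called after "Emit:" as name(argument=value, ...), one argument or row to a line, values as JSON. move_arm: Moves the arm, as the interface text tells. Shifts and turns lie within -1 to 1; 1 stands for 0.03 m of shift or 45 degrees of turn. Its arguments: {"type":"object","properties":{"moves":{"type":"string"}},"required":["moves"]}

```bash
mkdir -p pics; cat > h.py <<'E'
import numpy as np, cv2
from cell import *
from scipy.spatial.transform import Rotation as R
def ray(cam,xy,p=None):
    p=p or camera_params(cam); K=np.array(p["mtx"],float)
    d=np.linalg.solve(K,[xy[0],xy[1],1])[:2]; u=d.copy()
    for _ in range(20): u=d/(1+p["k1"]*(u@u))
    M=np.array(p["rotation"],float)
    if M.shape!=(3,3): M=R.from_euler('xyz',M).as_matrix()
    v=M@np.array([u[0],u[1],1]); return np.array(p["xyz"]),v/np.linalg.norm(v)
def atz(cam,xy,z,p=None):
    o,v=ray(cam,xy,p); return o+v*(z-o[2])/v[2]
def tri(rays):
    A=np.zeros((3,3));b=np.zeros(3)
    for o,v in rays:
        P=np.eye(3)-np.outer(v,v);A+=P;b+=P@o
    x=np.linalg.solve(A,b); return x,max(np.linalg.norm((np.eye(3)-np.outer(v,v))@(x-o)) for o,v in rays)
def proj(cam,X,p=None):
    p=p or camera_params(cam); c=np.array(p["rotation"]).T@(np.array(X)-p["xyz"]); u=c[:2]/c[2]
    u=u*(1+p["k1"]*(u@u)); return (np.array(p["mtx"])@[u[0],u[1],1])[:2]
E
cat > a.py <<'E'
from h import *
ims={}
for c in ("scene","top"):
    im=capture(c); ims[c]=im; 
    p=camera_params(c); print(c,np.round(p["xyz"],3),np.round(p["rotation"],3).tolist(),p["k1"],np.array(p["mtx"])[0,0])
cv2.imwrite("pics/a.png",cv2.cvtColor(cv2.resize(np.vstack([ims["scene"],ims["top"]]),None,fx=.78,fy=.78),cv2.COLOR_RGB2BGR))
for t in ("caddy_grip","caddy_left","caddy_right","caddy","seat_left","seat_right","stand"):
    r=[]
    for c in ims:
        m=mark_of(c,t); print(t,c,[(np.round(q["xy"],1).tolist(),round(q["confidence"],2)) for q in m[:2]])
        if m: r.append(ray(c,m[0]["xy"]))
    if len(r)==2: print("   ",*[np.round(z,4) for z in tri(r)])
for t in ("scriber","hammer","bench_block","mandrel","brush","jar","graver"):
    m=mark_of("top",t)
    if m: print(t,m[0]["confidence"],np.round(atz("top",m[0]["xy"],0),3))
o=get_obs(); print(o)
E
python3 a.py
```

```text
scene [0.938 0.388 0.773] [-2.476, 0.014, 2.34] 0.0389039465564677 388.6719359564784
top [0.444 0.011 1.083] [-3.01, -0.03, -1.545] -0.0979514313926422 354.9276811771441
caddy_grip scene [([201.3, 143.2], 0.59)]
caddy_grip top [([317.2, 203.3], 0.7)]
    [ 0.5558 -0.1948  0.0884] 0.0009
caddy_left scene [([242.7, 161.1], 0.69), ([301.7, 199.7], 0.45)]
caddy_left top [([275.6, 206.9], 0.96), ([310.0, 207.0], 0.5)]
    [ 0.5382 -0.0718  0.1028] 0.0051
caddy_right scene [([167.5, 122.0], 0.59)]
caddy_right top [([356.1, 194.4], 0.66), ([191.6, 251.3], 0.41)]
    [ 0.5791 -0.2987  0.1096] 0.0045
caddy scene [([204.3, 169.1], 0.65)]
caddy top [([309.8, 207.2], 0.75)]
    [ 0.5568 -0.1948 -0.009 ] 0.0031
seat_left scene [([414.4, 262.5], 0.9), ([241.1, 159.6], 0.19)]
seat_left top [([116.8, 210.7], 0.63)]
    [0.5154 0.3536 0.1363] 0.0001
seat_right scene [([307.1, 200.7], 0.95)]
seat_right top [([205.9, 200.9], 0.95), ([358.7, 195.5], 0.43)]
    [0.5449 0.1209 0.1349] 0.0074
stand scene [([342.3, 263.2], 0.63)]
stand top [([173.1, 207.4], 0.65)]
    [0.5385 0.2323 0.0031] 0.0044
scriber 0
[... 255 characters left out ...]
rray([ 1.26612209,  0.320982  , -0.07008722,  1.45049372,  0.02254758,
        1.37084389, -0.05687862]), 'joint_velocities': array([ 0.00066018, -0.00111922,  0.00171905,  0.00088835,  0.00208433,
       -0.00060733,  0.00036533]), 'joint_torque': array([ 1.44720611e-04, -4.93408656e+01, -3.81286908e-01, -3.14576626e+01,
        1.33009086e-02,  1.62568867e-03, -2.64901922e-05]), 'tool_pos': array([ 0.20369936, -0.61726323,  0.23136326]), 'orientation': array([ 3.14153490e+00, -8.70849276e-07,  3.18791950e-01]), 'contact_force': array([-0.43301555,  0.68513385, -0.06687111]), 'wrist_torque': array([-0.00191721, -0.0020185 , -0.02236558]), 'finger_force': 0.0, 'opening': 0.08481219680339025}
```

View picture.

View pics/a.png

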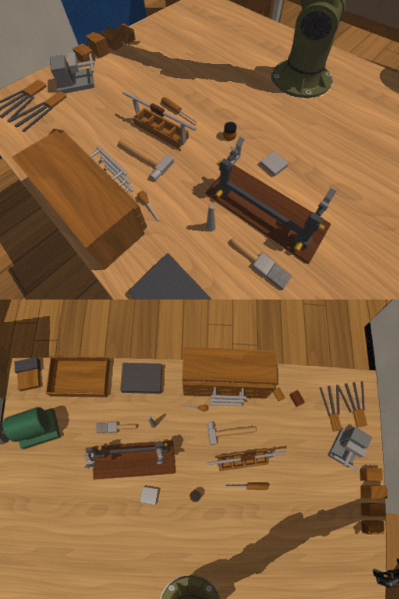

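```bash
cat > plan.py <<'E'
from h import *
def plan(wps,pos=None,yaw=None):
    o=get_obs(); pos=np.array(o["tool_pos"] if pos is None else pos); yaw=o["orientation"][2] if yaw is None else yaw
    rows=[]
    for P,Y,hand,n in wps:
        P=np.array(P,float); dy=(Y-yaw)/n; dp=(P-pos)/n
        for i in range(n):
            M=R.from_euler('xyz',[np.pi,0,yaw+dy*i]).as_matrix()
            t=M.T@dp/0.03; w=-dy/(np.pi/4)
            rows.append((t[0],t[1],t[2],w,hand))
        pos,yaw=P,Y
    for k in range(0,len(rows),10): print("; ".join("%.2f %.2f %.2f 0 0 %.3f %g"%r for r in rows[k:k+10])); print()
E
python3 - <<'E'
from plan import *
plan([([0.53,-0.195,0.33],np.radians(100),1,20)])
E
```

```text
0.74 -0.50 -0.16 0 0 -0.091 1; 0.77 -0.44 -0.16 0 0 -0.091 1; 0.80 -0.39 -0.16 0 0 -0.091 1; 0.83 -0.33 -0.16 0 0 -0.091 1; 0.85 -0.27 -0.16 0 0 -0.091 1; 0.86 -0.21 -0.16 0 0 -0.091 1; 0.88 -0.15 -0.16 0 0 -0.091 1; 0.89 -0.08 -0.16 0 0 -0.091 1; 0.89 -0.02 -0.16 0 0 -0.091 1; 0.89 0.04 -0.16 0 0 -0.091 1

0.88 0.11 -0.16 0 0 -0.091 1; 0.87 0.17 -0.16 0 0 -0.091 1; 0.86 0.23 -0.16 0 0 -0.091 1; 0.84 0.29 -0.16 0 0 -0.091 1; 0.82 0.35 -0.16 0 0 -0.091 1; 0.79 0.41 -0.16 0 0 -0.091 1; 0.76 0.46 -0.16 0 0 -0.091 1; 0.72 0.52 -0.16 0 0 -0.091 1; 0.69 0.57 -0.16 0 0 -0.091 1; 0.64 0.61 -0.16 0 0 -0.091 1
```

Emit:
move_arm(
  moves="0.74 -0.50 -0.16 0 0 -0.091 1; 0.77 -0.44 -0.16 0 0 -0.091 1; 0.80 -0.39 -0.16 0 0 -0.091 1; 0.83 -0.33 -0.16 0 0 -0.091 1; 0.85 -0.27 -0.16 0 0 -0.091 1; 0.86 -0.21 -0.16 0 0 -0.091 1; 0.88 -0.15 -0.16 0 0 -0.091 1; 0.89 -0.08 -0.16 0 0 -0.091 1; 0.89 -0.02 -0.16 0 0 -0.091 1; 0.89 0.04 -0.16 0 0 -0.091 1",
)

```text
time_s: 1.98
tool_pos: [0.3677, -0.4046, 0.2798]
orientation: [3.141, 0.0, 1.037]
contact_force: [0.8, -0.2, 0.6]
opening: 0.0855
finger_force: 0.0
```

Emit:
move_arm(
  moves="0.88 0.11 -0.16 0 0 -0.091 1; 0.87 0.17 -0.16 0 0 -0.091 1; 0.86 0.23 -0.16 0 0 -0.091 1; 0.84 0.29 -0.16 0 0 -0.091 1; 0.82 0.35 -0.16 0 0 -0.091 1; 0.79 0.41 -0.16 0 0 -0.091 1; 0.76 0.46 -0.16 0 0 -0.091 1; 0.72 0.52 -0.16 0 0 -0.091 1; 0.69 0.57 -0.16 0 0 -0.091 1; 0.64 0.61 -0.16 0 0 -0.091 1",
)

```text
time_s: 2.82
tool_pos: [0.531, -0.1924, 0.3279]
orientation: [3.141, 0.0, 1.754]
contact_force: [0.4, 0.8, 0.8]
opening: 0.0851
finger_force: 0.0
```

```bash
cat > look.py <<'E'
from plan import *
import sys
def look(names,f=None):
    p=camera_params("wrist"); im=capture("wrist")
    if f: cv2.imwrite("pics/"+f,cv2.cvtColor(im,cv2.COLOR_RGB2BGR))
    print("cam",np.round(p["xyz"],3),np.round(p["rotation"],3))
    for t,z in names:
        m=mark_of("wrist",t)
        for q in m[:2]: print(t,round(q["confidence"],2),np.round(q["xy"],1),np.round(atz("wrist",q["xy"],z,p),4))
    o=get_obs(); print(o["time_s"],np.round(o["tool_pos"],4),np.round(o["orientation"],4))
E
python3 - <<'E'
from look import *
look([("caddy_grip",.1),("caddy_left",.1),("caddy_right",.1),("caddy",0)],"b.png")
E
```

```text
cam [ 0.516 -0.114  0.471] [ 2.826 -0.     0.184]
caddy_grip 0.78 [275.4 159.9] [ 0.5601 -0.1905  0.1   ]
caddy_left 0.89 [275.2  56.6] [ 0.5357 -0.0744  0.1   ]
caddy_left 0.42 [431.4  60.8] [ 0.7129 -0.0429  0.1   ]
caddy_right 0.71 [267.1 248.2] [ 0.5742 -0.3118  0.1   ]
caddy 0.88 [266.7 146.2] [ 0.5542 -0.1924  0.    ]
3.0667 [ 0.5298 -0.1947  0.3271] [-3.1408e+00  4.0000e-04  1.7487e+00]
```

View pics/b.png

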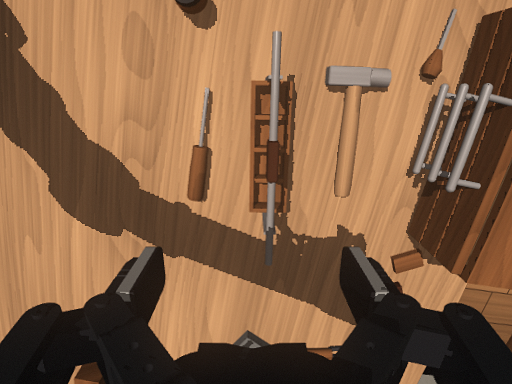

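```bash
python3 - <<'E'
from plan import *
p=camera_params("wrist")
a=atz("wrist",(277,34),.1,p);b=atz("wrist",(268,262),.1,p);g=atz("wrist",(272,161),.1,p)
print(a,b,(a+b)/2,np.linalg.norm(a-b),np.degrees(np.arctan2(-(a-b)[0],(a-b)[1])),g)
plan([([0.535,0.22,0.35],np.radians(97.5),1,15),([0.535,0.22,0.35],np.radians(97.5),1,5)],[.53,-.195,.33],np.radians(100))
E
```

```text
[ 0.53225503 -0.05341499  0.1       ] [ 0.57731251 -0.33482192  0.1       ] [ 0.55478377 -0.19411846  0.1       ] 0.28499129343174967 9.096702596766924 [ 0.55472828 -0.19491875  0.1       ]
0.91 0.17 -0.04 0 0 0.004 1; 0.91 0.17 -0.04 0 0 0.004 1; 0.91 0.17 -0.04 0 0 0.004 1; 0.91 0.16 -0.04 0 0 0.004 1; 0.91 0.16 -0.04 0 0 0.004 1; 0.91 0.16 -0.04 0 0 0.004 1; 0.91 0.16 -0.04 0 0 0.004 1; 0.91 0.15 -0.04 0 0 0.004 1; 0.91 0.15 -0.04 0 0 0.004 1; 0.91 0.15 -0.04 0 0 0.004 1

0.91 0.14 -0.04 0 0 0.004 1; 0.91 0.14 -0.04 0 0 0.004 1; 0.91 0.14 -0.04 0 0 0.004 1; 0.91 0.14 -0.04 0 0 0.004 1; 0.91 0.13 -0.04 0 0 0.004 1; 0.00 0.00 0.00 0 0 -0.000 1; 0.00 0.00 0.00 0 0 -0.000 1; 0.00 0.00 0.00 0 0 -0.000 1; 0.00 0.00 0.00 0 0 -0.000 1; 0.00 0.00 0.00 0 0 -0.000 1
```

Emit:
move_arm(
  moves="0.91 0.17 -0.04 0 0 0.004 1; 0.91 0.17 -0.04 0 0 0.004 1; 0.91 0.17 -0.04 0 0 0.004 1; 0.91 0.16 -0.04 0 0 0.004 1; 0.91 0.16 -0.04 0 0 0.004 1; 0.91 0.16 -0.04 0 0 0.004 1; 0.91 0.16 -0.04 0 0 0.004 1; 0.91 0.15 -0.04 0 0 0.004 1; 0.91 0.15 -0.04 0 0 0.004 1; 0.91 0.15 -0.04 0 0 0.004 1",
)

```text
time_s: 3.9
tool_pos: [0.5327, 0.082, 0.3392]
orientation: [-3.141, 0.001, 1.714]
contact_force: [0.9, 0.1, 0.1]
opening: 0.0852
finger_force: 0.0
```

Emit:
move_arm(
  moves="0.91 0.14 -0.04 0 0 0.004 1; 0.91 0.14 -0.04 0 0 0.004 1; 0.91 0.14 -0.04 0 0 0.004 1; 0.91 0.14 -0.04 0 0 0.004 1; 0.91 0.13 -0.04 0 0 0.004 1; 0 0 0 0 0 0 1; 0 0 0 0 0 0 1; 0 0 0 0 0 0 1; 0 0 0 0 0 0 1; 0 0 0 0 0 0 1",
)

```text
time_s: 4.73
tool_pos: [0.535, 0.2186, 0.3451]
orientation: [-3.142, 0.001, 1.698]
contact_force: [0.4, -0.2, 0.7]
opening: 0.0852
finger_force: 0.0
```

```bash
python3 - <<'E'
from look import *
look([("seat_left",.14),("seat_right",.14),("stand",0)],"c.png")
E
```

```text
cam [0.525 0.298 0.488] [ 2.825 -0.     0.127]
seat_left 0.88 [254.4  30.1] [0.5199 0.3564 0.14  ]
seat_right 0.84 [249.3 245.8] [0.5455 0.1095 0.14  ]
stand 0.74 [250.1 133.7] [0.5305 0.2303 0.    ]
4.9333 [0.5346 0.2199 0.3453] [3.1415e+00 4.0000e-04 1.6998e+00]
```

View pics/c.png

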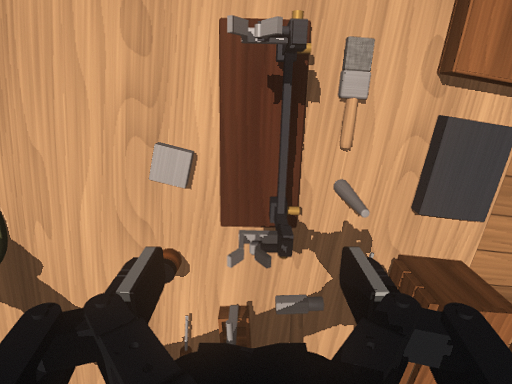

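```bash
python3 - <<'E'
from plan import *
p=camera_params("wrist")
a=atz("wrist",(220,18),.012,p);b=atz("wrist",(222,226),.012,p)
print("foot edge",a,b,np.linalg.norm(a-b),np.degrees(np.arctan2(-(a-b)[0],(a-b)[1])))
r=atz("wrist",(296,226),.012,p); print("foot corner",r)
S={"L":[("scene",(414.4,262.5)),("top",(116.8,210.7)),("wrist",(254.4,30.1))],"R":[("scene",(307.1,200.7)),("top",(205.9,200.9)),("wrist",(249.3,245.8))]}
X={}
for k,v in S.items():
    X[k],e=tri([ray(c,xy) for c,xy in v]); print(k,X[k],e)
    for c,xy in v: print("  ",c,atz(c,xy,.14))
d=X["L"]-X["R"]; print((X["L"]+X["R"])/2,np.linalg.norm(d),np.degrees(np.arctan2(-d[0],d[1])))
y=np.radians(99.1); g=[.5548,-.1943]
plan([(g+[.25],y,1,15),(g+[.14],y,1,5)],[.535,.22,.35],np.radians(97.5))
E
```

```text
foot edge [0.46758673 0.38903208 0.012     ] [0.50253045 0.07312901 0.012     ] 0.31782984620011284 6.312129555144666
foot corner [0.62695418 0.08921893 0.012     ]
L [0.51710103 0.35498908 0.13807856] 0.003776351591190219
   scene [0.51790468 0.35371357 0.14      ]
   top [0.51505163 0.35231232 0.14      ]
   wrist [0.51926128 0.35781993 0.14      ]
R [0.54556775 0.11870411 0.14193559] 0.010515082469846391
   scene [0.54367279 0.12889976 0.14      ]
   top [0.54855211 0.11424655 0.14      ]
   wrist [0.54538344 0.11086944 0.14      ]
[0.53133439 0.2368466  0.14000708] 0.2380248358488453 6.869670600674654
-0.92 -0.08 0.22 0 0 -0.002 1; -0.92 -0.08 0.22 0 0 -0.002 1; -0.92 -0.08 0.22 0 0 -0.002 1; -0.92 -0.08 0.22 0 0 -0.002 1; -0.92 -0.08 0.22 0 0 -0.002 1; -0.92 -0.09 0.22 0 0 -0.002 1; -0.92 -0.09 0.22 0 0 -0.002 1; -0.92 -0.09 0.22 0 0 -0.002 1; -0.92 -0.09 0.22 0 0 -0.002 1; -0.92 -0.09 0.22 0 0 -0.002 1

-0.92 -0.09 0.22 0 0 -0.002 1; -0.92 -0.10 0.22 0 0 -0.002 1; -0.92 -0.10 0.22 0 0 -0.002 1; -0.92 -0.10 0.22 0 0 -0.002 1; -0.92 -0.10 0.22 0 0 -0.002 1; 0.00 -0.00 0.73 0 0 -0.000 1; 0.00 -0.00 0.73 0 0 -0.000 1; 0.00 -0.00 0.73 0 0 -0.000 1; 0.00 -0.00 0.73 0 0 -0.000 1; 0.00 -0.00 0.73 0 0 -0.000 1
```

Emit:
move_arm(
  moves="-0.92 -0.08 0.22 0 0 -0.002 1; -0.92 -0.08 0.22 0 0 -0.002 1; -0.92 -0.08 0.22 0 0 -0.002 1; -0.92 -0.08 0.22 0 0 -0.002 1; -0.92 -0.08 0.22 0 0 -0.002 1; -0.92 -0.09 0.22 0 0 -0.002 1; -0.92 -0.09 0.22 0 0 -0.002 1; -0.92 -0.09 0.22 0 0 -0.002 1; -0.92 -0.09 0.22 0 0 -0.002 1; -0.92 -0.09 0.22 0 0 -0.002 1",
)

```text
time_s: 5.77
tool_pos: [0.5467, -0.0579, 0.2792]
orientation: [3.141, 0.001, 1.716]
contact_force: [0.9, 0.4, -0.1]
opening: 0.0853
finger_force: 0.0
```

Emit:
move_arm(
  moves="-0.92 -0.09 0.22 0 0 -0.002 1; -0.92 -0.10 0.22 0 0 -0.002 1; -0.92 -0.10 0.22 0 0 -0.002 1; -0.92 -0.10 0.22 0 0 -0.002 1; -0.92 -0.10 0.22 0 0 -0.002 1; 0 0 0.73 0 0 0 1; 0 0 0.73 0 0 0 1; 0 0 0.73 0 0 0 1; 0 0 0.73 0 0 0 1; 0 0 0.73 0 0 0 1",
)

```text
time_s: 6.6
tool_pos: [0.5527, -0.1953, 0.1359]
orientation: [3.141, 0.0, 1.724]
contact_force: [-0.1, -0.4, -0.9]
opening: 0.0855
finger_force: 0.0
```

```bash
python3 - <<'E'
from look import *
look([("caddy_grip",.1),("caddy_left",.1),("caddy_right",.1)],"d.png")
E
```

```text
cam [ 0.54  -0.116  0.279] [ 2.826 -0.     0.153]
caddy_grip 0.62 [257.6 218.2] [ 0.5559 -0.1926  0.1   ]
caddy_left 0.65 [257.3   6.5] [ 0.5369 -0.0747  0.1   ]
6.8 [ 0.5529 -0.195   0.1371] [-3.1413e+00 -3.0000e-04  1.7245e+00]
```

View pics/d.png

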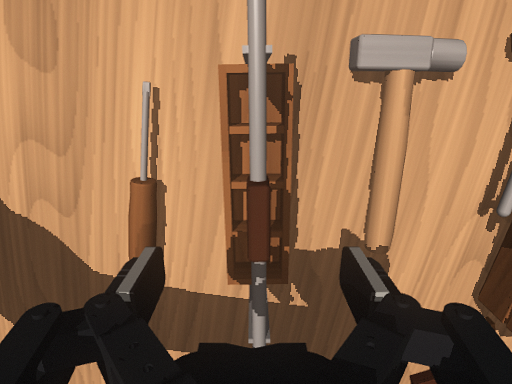

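Emit:
move_arm(
  moves="0 0.05 0.4 0 0 0 1; 0 0.05 0.4 0 0 0 1; 0 0 0.4 0 0 0 1; 0 0 0.4 0 0 0 1; 0 0 0.27 0 0 0 1; 0 0 0 0 0 0 1; 0 0 0 0 0 0 -1; 0 0 0 0 0 0 -1; 0 0 0 0 0 0 -1; 0 0 0 0 0 0 -1",
)

```text
time_s: 7.63
tool_pos: [0.5564, -0.1946, 0.0815]
orientation: [3.14, 0.001, 1.725]
contact_force: [-0.8, -0.6, -0.1]
opening: 0.0386
finger_force: 0.0
```

Emit:
move_arm(
  moves="0 0 0 0 0 0 -1; 0 0 0 0 0 0 -1; 0 0 0 0 0 0 -1; 0 0 0 0 0 0 -1; 0 0 0 0 0 0 -1; 0 0 0 0 0 0 -1; 0 0 0 0 0 0 -1; 0 0 0 0 0 0 -1; 0 0 0 0 0 0 -1; 0 0 0 0 0 0 -1",
)

```text
time_s: 8.47
tool_pos: [0.5565, -0.1945, 0.0812]
orientation: [3.14, 0.001, 1.725]
contact_force: [1.7, 1.6, 3.8]
opening: 0.0135
finger_force: 59.5
```

```bash
python3 - <<'E'
from look import *
o=get_obs(); print(o)
E
```

```text
{'time_s': 8.4667, 'joints': array([ 0.76050723,  0.36538048, -0.5592298 ,  1.76113002,  0.21735379,
        1.0755319 ,  0.28122795]), 'joint_velocities': array([-0.00139628,  0.00166157, -0.00070345, -0.00012647, -0.00056337,
        0.00051598, -0.00073678]), 'joint_torque': array([ 4.37186128e-01, -4.10192335e+01, -4.81226295e+00, -2.46661270e+01,
        3.09605256e-02,  6.26015849e-01, -8.87823896e-02]), 'tool_pos': array([ 0.5564638 , -0.19454203,  0.08122409]), 'orientation': array([3.14041230e+00, 6.69311332e-04, 1.72482287e+00]), 'contact_force': array([1.71314075, 1.6176556 , 3.8341601 ]), 'wrist_torque': array([-0.0413519 , -0.38300128,  0.1250525 ]), 'finger_force': 59.48777139186859, 'opening': 0.013465874617220347}
```

```bash
python3 - <<'E'
from plan import *
y=np.radians(96.4)
plan([([.5562,-.1945,.34],np.radians(98.83),-1,10),([.5315,.2355,.34],y,-1,16),([.5315,.2355,.27],y,-1,4)],[.5562,-.1945,.081],np.radians(98.83))
E
```

```text
0.00 0.00 -0.86 0 0 -0.000 -1; 0.00 0.00 -0.86 0 0 -0.000 -1; 0.00 0.00 -0.86 0 0 -0.000 -1; 0.00 0.00 -0.86 0 0 -0.000 -1; 0.00 0.00 -0.86 0 0 -0.000 -1; 0.00 0.00 -0.86 0 0 -0.000 -1; 0.00 0.00 -0.86 0 0 -0.000 -1; 0.00 0.00 -0.86 0 0 -0.000 -1; 0.00 0.00 -0.86 0 0 -0.000 -1; 0.00 0.00 -0.86 0 0 -0.000 -1

0.89 0.09 0.00 0 0 0.003 -1; 0.89 0.08 0.00 0 0 0.003 -1; 0.89 0.08 0.00 0 0 0.003 -1; 0.89 0.08 0.00 0 0 0.003 -1; 0.89 0.08 0.00 0 0 0.003 -1; 0.89 0.07 0.00 0 0 0.003 -1; 0.89 0.07 0.00 0 0 0.003 -1; 0.89 0.07 0.00 0 0 0.003 -1; 0.89 0.07 0.00 0 0 0.003 -1; 0.89 0.07 0.00 0 0 0.003 -1

0.90 0.06 0.00 0 0 0.003 -1; 0.90 0.06 0.00 0 0 0.003 -1; 0.90 0.06 0.00 0 0 0.003 -1; 0.90 0.06 0.00 0 0 0.003 -1; 0.90 0.05 0.00 0 0 0.003 -1; 0.90 0.05 0.00 0 0 0.003 -1; 0.00 -0.00 0.58 0 0 -0.000 -1; 0.00 -0.00 0.58 0 0 -0.000 -1; 0.00 -0.00 0.58 0 0 -0.000 -1; 0.00 -0.00 0.58 0 0 -0.000 -1
```

Emit:
move_arm(
  moves="0 0 -0.3 0 0 0 -1; 0 0 -0.7 0 0 0 -1; 0 0 -1 0 0 0 -1; 0 0 -1 0 0 0 -1; 0 0 -1 0 0 0 -1; 0 0 -1 0 0 0 -1; 0 0 -1 0 0 0 -1; 0 0 -1 0 0 0 -1; 0 0 -1 0 0 0 -1; 0 0 -0.63 0 0 0 -1",
)

```text
time_s: 9.3
tool_pos: [0.5551, -0.1944, 0.3417]
orientation: [-3.141, 0.0, 1.724]
contact_force: [0.6, 0.5, -3.5]
opening: 0.0137
finger_force: 58.9
```

Emit:
move_arm(
  moves="0.3 0.05 0 0 0 0.003 -1; 0.6 0.06 0 0 0 0.003 -1; 0.8 0.06 0 0 0 0.003 -1; 0.8 0.06 0 0 0 0.003 -1; 0.8 0.06 0 0 0 0.003 -1; 0.8 0.06 0 0 0 0.003 -1; 0.8 0.06 0 0 0 0.003 -1; 0.8 0.06 0 0 0 0.003 -1; 0.8 0.06 0 0 0 0.003 -1; 0.8 0.06 0 0 0 0.003 -1",
)

```text
time_s: 10.13
tool_pos: [0.5402, 0.0265, 0.3367]
orientation: [-3.136, -0.001, 1.701]
contact_force: [0.4, -0.5, -4.4]
opening: 0.0127
finger_force: 58.8
```

Emit:
move_arm(
  moves="0.8 0.06 0 0 0 0.003 -1; 0.8 0.06 0 0 0 0.003 -1; 0.8 0.06 0 0 0 0.003 -1; 0.8 0.06 0 0 0 0.003 -1; 0.8 0.06 0 0 0 0.003 -1; 0.8 0.05 0 0 0 0.003 -1; 0.8 0.05 0 0 0 0.003 -1; 0.8 0.05 0 0 0 0.003 -1; 0.45 0.04 0 0 0 0 -1; 0.15 0.02 0 0 0 0 -1",
)

```text
time_s: 10.97
tool_pos: [0.529, 0.2386, 0.337]
orientation: [-3.136, -0.001, 1.688]
contact_force: [-0.4, 0.6, -3.6]
opening: 0.0133
finger_force: 58.8
```

```bash
python3 - <<'E'
from look import *
look([("caddy_grip",.36),("caddy_left",.36),("caddy_right",.36),("seat_left",.14),("seat_right",.14)],"e.png")
o=get_obs(); print(o["contact_force"],o["wrist_torque"],o["opening"])
im=capture("scene"); cv2.imwrite("pics/e2.png",cv2.cvtColor(im,cv2.COLOR_RGB2BGR))
a=cv2.imread("pics/e.png"); b=cv2.imread("pics/e2.png")
cv2.imwrite("pics/e3.png",np.hstack([a[:, 56:456],b[60:,120:][:324,:].copy() if 0 else cv2.resize(b[100:350,200:461],(400,384))]))
E
```

```text
cam [0.52  0.318 0.48 ] [2.827 0.005 0.117]
seat_left 0.64 [260.3  50.2] [0.5226 0.3572 0.14  ]
seat_right 0.55 [343.9 199. ] [0.6405 0.2085 0.14  ]
11.2667 [0.5325 0.2333 0.339 ] [-3.1407e+00  1.3000e-03  1.6796e+00]
[ 0.19913926 -0.65151152 -3.90355   ] [-0.01328349  0.06865848 -0.01528515] 0.013192664108446842
```

View pics/e3.png

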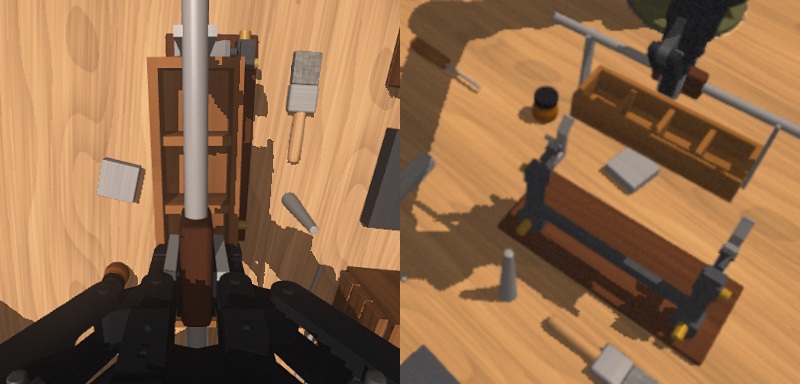

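Emit:
move_arm(
  moves="0.03 0 0.4 0 0 0 -1; 0.05 0 0.6 0 0 0 -1; 0 0 0.6 0 0 0 -1; 0 0 0.6 0 0 0 -1; 0 0 0.6 0 0 0 -1; 0 0 0.6 0 0 0 -1; 0 0 0.6 0 0 0 -1; 0 0 0.3 0 0 0 -1; 0 0 0.1 0 0 0 -1; 0 0 0 0 0 0 -1",
)

```text
time_s: 12.15
tool_pos: [0.5316, 0.2369, 0.2068]
orientation: [-3.14, 0.0, 1.682]
contact_force: [0.2, 0.3, -2.8]
opening: 0.0134
finger_force: 58.7
```

```bash
cat > chk.py <<'E'
from look import *
def chk(f):
    im=capture("scene"); 
    for c in("scene","top"):
        if c=="top": capture(c)
        for t in ("caddy_left","caddy_right","seat_left","seat_right"):
            m=mark_of(c,t); print(c,t,[(np.round(q["xy"],1).tolist(),round(q["confidence"],2)) for q in m[:2]])
    a=capture("wrist")
    b=im[130:330,230:460]
    cv2.imwrite("pics/"+f,cv2.cvtColor(np.hstack([cv2.resize(b,(500,435)),cv2.resize(a[0:300,150:350],(290,435))]),cv2.COLOR_RGB2BGR))
    o=get_obs(); print(o["time_s"],o["tool_pos"],o["orientation"],o["contact_force"],o["wrist_torque"],o["opening"])
E
python3 -c "
from chk import *
chk('f.png')"
```

```text
scene caddy_left [([433.5, 240.8], 0.58)]
scene caddy_right [([309.3, 169.6], 0.98)]
scene seat_left [([411.5, 262.4], 0.63), ([306.2, 199.1], 0.16)]
scene seat_right [([304.5, 198.2], 0.72), ([330.3, 335.5], 0.56)]
top caddy_left [([194.6, 251.7], 0.74)]
top caddy_right [([200.1, 195.9], 0.58)]
top seat_left []
top seat_right [([207.9, 199.3], 0.68)]
12.7 [0.53192201 0.23758026 0.20776879] [3.14129593e+00 7.99286507e-05 1.68225993e+00] [-0.50017021 -0.26787158 -4.20368972] [ 0.08986308 -0.04522359 -0.03196208] 0.012963880433619183
```

View pics/f.png

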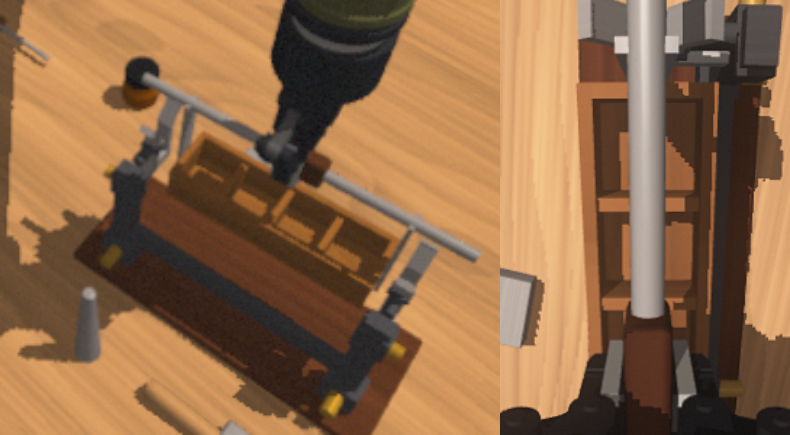

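Emit:
move_arm(
  moves="0 0 0.15 0 0 0 -1; 0 0 0.15 0 0 0 -1; 0 0 0.15 0 0 0 -1; 0 0 0.15 0 0 0 -1; 0 0 0.15 0 0 0 -1; 0 0 0.15 0 0 0 -1; 0 0 0.15 0 0 0 -1; 0 0 0.15 0 0 0 -1; 0 0 0.1 0 0 0 -1; 0 0 0 0 0 0 -1",
)

```text
time_s: 13.53
tool_pos: [0.5314, 0.2373, 0.1677]
orientation: [-3.14, 0.0, 1.682]
contact_force: [-0.8, 0.6, -3.6]
opening: 0.0132
finger_force: 58.7
```

```bash
cat > s.py <<'E'
from h import *
o=get_obs(); print(round(o["time_s"],2),np.round(o["tool_pos"],4),np.round(o["orientation"],4),np.round(o["contact_force"],2),np.round(o["wrist_torque"],3))
E
python3 s.py
```

```text
13.53 [0.5314 0.2373 0.1677] [-3.1402e+00  3.0000e-04  1.6824e+00] [-0.8   0.57 -3.6 ] [-0.047  0.026  0.017]
```

Emit:
move_arm(
  moves="0 0 0.06 0 0 0 -1; 0 0 0.06 0 0 0 -1; 0 0 0.06 0 0 0 -1; 0 0 0.06 0 0 0 -1; 0 0 0.06 0 0 0 -1; 0 0 0.06 0 0 0 -1; 0 0 0.06 0 0 0 -1; 0 0 0.06 0 0 0 -1; 0 0 0 0 0 0 -1; 0 0 0 0 0 0 -1",
)

```text
time_s: 14.37
tool_pos: [0.5318, 0.2375, 0.154]
orientation: [-3.141, 0.0, 1.682]
contact_force: [-0.2, -0.1, -4.5]
opening: 0.0136
finger_force: 58.8
```

```bash
python3 s.py
```

```text
14.37 [0.5318 0.2375 0.154 ] [-3.1413e+00  1.0000e-04  1.6823e+00] [-0.24 -0.1  -4.49] [-0.029 -0.044 -0.034]
```

Emit:
move_arm(
  moves="0 0 0.05 0 0 0 -1; 0 0 0.05 0 0 0 -1; 0 0 0.05 0 0 0 -1; 0 0 0.05 0 0 0 -1; 0 0 0 0 0 0 -1; 0 0 0 0 0 0 -1; 0 0 0 0 0 0 -1; 0 0 0 0 0 0 -1; 0 0 0 0 0 0 -1; 0 0 0 0 0 0 -1",
)

```text
time_s: 15.2
tool_pos: [0.5319, 0.2375, 0.1482]
orientation: [3.142, 0.0, 1.682]
contact_force: [0.9, 0.3, -3.2]
opening: 0.0133
finger_force: 58.7
```

```bash
python3 s.py
```

```text
15.2 [0.5319 0.2375 0.1482] [3.1415e+00 1.0000e-04 1.6822e+00] [ 0.9   0.28 -3.16] [-0.023 -0.203 -0.045]
```

Emit:
move_arm(
  moves="0 0 0.05 0 0 0 -1; 0 0 0.05 0 0 0 -1; 0 0 0.05 0 0 0 -1; 0 0 0 0 0 0 -1; 0 0 0 0 0 0 -1; 0 0 0 0 0 0 -1; 0 0 0 0 0 0 -1; 0 0 0 0 0 0 -1; 0 0 0 0 0 0 -1; 0 0 0 0 0 0 -1",
)

```text
time_s: 16.03
tool_pos: [0.5318, 0.2376, 0.1437]
orientation: [-3.142, 0.0, 1.682]
contact_force: [-0.5, 1.0, -1.0]
opening: 0.0133
finger_force: 59.1
```

```bash
python3 s.py
```

```text
16.03 [0.5318 0.2376 0.1437] [-3.1416e+00  1.0000e-04  1.6823e+00] [-0.54  1.05 -1.01] [-0.225  0.191 -0.145]
```

Emit:
move_arm(
  moves="0 0 0.05 0 0 0 -1; 0 0 0.05 0 0 0 -1; 0 0 0 0 0 0 -1; 0 0 0 0 0 0 -1; 0 0 0 0 0 0 -1; 0 0 0 0 0 0 -1; 0 0 0 0 0 0 -1; 0 0 0 0 0 0 -1; 0 0 0 0 0 0 -1; 0 0 0 0 0 0 -1",
)

```text
time_s: 16.87
tool_pos: [0.5316, 0.2376, 0.1406]
orientation: [-3.141, -0.0, 1.682]
contact_force: [-4.8, 0.8, 0.1]
opening: 0.0138
finger_force: 59.4
```

```bash
python3 s.py
```

```text
16.87 [0.5316 0.2376 0.1406] [-3.1412e+00 -1.0000e-04  1.6823e+00] [-4.84  0.84  0.12] [-0.223  1.025 -0.343]
```

Emit:
move_arm(
  moves="0 0 0.05 0 0 0 -1; 0 0 0.05 0 0 0 -1; 0 0 0 0 0 0 -1; 0 0 0 0 0 0 -1; 0 0 0 0 0 0 -1; 0 0 0 0 0 0 -1; 0 0 0 0 0 0 -1; 0 0 0 0 0 0 -1; 0 0 0 0 0 0 -1; 0 0 0 0 0 0 -1",
)

```text
time_s: 17.7
tool_pos: [0.5307, 0.2375, 0.1371]
orientation: [-3.139, 0.0, 1.683]
contact_force: [-7.0, -0.8, -0.9]
opening: 0.0134
finger_force: 59.4
```

```bash
python3 s.py
```

```text
17.7 [0.5307 0.2375 0.1371] [-3.1391e+00  1.0000e-04  1.6825e+00] [-6.96 -0.76 -0.9 ] [-0.02   1.411 -0.267]
```

Emit:
move_arm(
  moves="0 0 0.05 0 0 0 -1; 0 0 0.05 0 0 0 -1; 0 0 0 0 0 0 -1; 0 0 0 0 0 0 -1; 0 0 0 0 0 0 -1; 0 0 0 0 0 0 -1; 0 0 0 0 0 0 -1; 0 0 0 0 0 0 -1; 0 0 0 0 0 0 -1; 0 0 0 0 0 0 -1",
)

```text
time_s: 18.53
tool_pos: [0.5305, 0.2375, 0.1336]
orientation: [-3.139, -0.0, 1.682]
contact_force: [-6.1, -1.0, -2.5]
opening: 0.0129
finger_force: 59.0
```

```bash
python3 s.py
```

```text
18.53 [0.5305 0.2375 0.1336] [-3.1385e+00 -3.0000e-04  1.6822e+00] [-6.06 -1.02 -2.51] [ 0.194  1.295 -0.375]
```

Emit:
move_arm(
  moves="0 0 0.05 0 0 0 -1; 0 0 0.05 0 0 0 -1; 0 0 0 0 0 0 -1; 0 0 0 0 0 0 -1; 0 0 0 0 0 0 -1; 0 0 0 0 0 0 -1; 0 0 0 0 0 0 -1; 0 0 0 0 0 0 -1; 0 0 0 0 0 0 -1; 0 0 0 0 0 0 -1",
)

```text
time_s: 19.37
tool_pos: [0.5306, 0.2375, 0.1302]
orientation: [-3.139, -0.001, 1.682]
contact_force: [-5.7, -0.2, -5.3]
opening: 0.0133
finger_force: 58.6
```

```bash
python3 s.py
```

```text
19.37 [0.5306 0.2375 0.1302] [-3.1385e+00 -6.0000e-04  1.6824e+00] [-5.67 -0.18 -5.31] [ 0.317  1.082 -0.3  ]
```

Emit:
move_arm(
  moves="0 0 0.05 0 0 0 -1; 0 0 0.05 0 0 0 -1; 0 0 0.03 0 0 0 -1; 0 0 0 0 0 0 -1; 0 0 0 0 0 0 -1; 0 0 0 0 0 0 -1; 0 0 0 0 0 0 -1; 0 0 0 0 0 0 -1; 0 0 0 0 0 0 -1; 0 0 0 0 0 0 -1",
)

```text
time_s: 20.2
tool_pos: [0.5311, 0.2375, 0.1275]
orientation: [-3.14, 0.0, 1.682]
contact_force: [-5.2, 0.7, -9.3]
opening: 0.0133
finger_force: 58.4
```

```bash
python3 s.py
```

```text
20.2 [0.5311 0.2375 0.1275] [-3.1401e+00  3.0000e-04  1.6825e+00] [-5.16  0.7  -9.28] [ 0.451  1.143 -0.068]
```

Emit:
move_arm(
  moves="0 0 0.05 0 0 0 -1; 0 0 0.05 0 0 0 -1; 0 0 0.03 0 0 0 -1; 0 0 0 0 0 0 -1; 0 0 0 0 0 0 -1; 0 0 0 0 0 0 -1; 0 0 0 0 0 0 -1; 0 0 0 0 0 0 -1; 0 0 0 0 0 0 -1; 0 0 0 0 0 0 -1",
)

```text
time_s: 21.03
tool_pos: [0.5326, 0.2374, 0.1243]
orientation: [3.14, 0.0, 1.682]
contact_force: [-0.5, 0.1, -3.8]
opening: 0.0135
finger_force: 59.4
```

```bash
python3 s.py
```

```text
21.03 [0.5326 0.2374 0.1243] [3.1401 0.     1.6819] [-0.53  0.09 -3.76] [0.044 0.079 0.097]
```

Emit:
move_arm(
  moves="0 0 0.04 0 0 0 -1; 0 0 0.04 0 0 0 -1; 0 0 0 0 0 0 -1; 0 0 0 0 0 0 -1; 0 0 0 0 0 0 -1; 0 0 0 0 0 0 -1; 0 0 0 0 0 0 -1; 0 0 0 0 0 0 -1; 0 0 0 0 0 0 -1; 0 0 0 0 0 0 -1",
)

```text
time_s: 21.87
tool_pos: [0.5318, 0.2376, 0.1215]
orientation: [3.142, 0.0, 1.682]
contact_force: [0.1, 0.5, -3.6]
opening: 0.0132
finger_force: 59.5
```

```bash
python3 s.py
```

```text
21.87 [0.5318 0.2376 0.1215] [3.1416e+00 1.0000e-04 1.6823e+00] [ 0.14  0.55 -3.57] [-0.014  0.034  0.009]
```

Emit:
move_arm(
  moves="0 0 0.04 0 0 0 -1; 0 0 0.04 0 0 0 -1; 0 0 0 0 0 0 -1; 0 0 0 0 0 0 -1; 0 0 0 0 0 0 -1; 0 0 0 0 0 0 -1; 0 0 0 0 0 0 -1; 0 0 0 0 0 0 -1; 0 0 0 0 0 0 -1; 0 0 0 0 0 0 -1",
)

```text
time_s: 22.7
tool_pos: [0.5319, 0.2375, 0.1191]
orientation: [3.142, 0.0, 1.682]
contact_force: [-0.3, 0.8, -3.3]
opening: 0.0134
finger_force: 59.5
```

```bash
python3 s.py
```

```text
22.7 [0.5319 0.2375 0.1191] [3.1416e+00 1.0000e-04 1.6823e+00] [-0.34  0.79 -3.28] [ 0.008  0.01  -0.004]
```

Emit:
move_arm(
  moves="0 0 0.04 0 0 0 -1; 0 0 0.04 0 0 0 -1; 0 0 0 0 0 0 -1; 0 0 0 0 0 0 -1; 0 0 0 0 0 0 -1; 0 0 0 0 0 0 -1; 0 0 0 0 0 0 -1; 0 0 0 0 0 0 -1; 0 0 0 0 0 0 -1; 0 0 0 0 0 0 -1",
)

```text
time_s: 23.53
tool_pos: [0.5319, 0.2376, 0.1168]
orientation: [3.141, 0.0, 1.682]
contact_force: [0.2, -0.4, -1.4]
opening: 0.0132
finger_force: 59.8
```

```bash
python3 s.py
```

```text
23.53 [0.5319 0.2376 0.1168] [3.1414e+00 1.0000e-04 1.6823e+00] [ 0.17 -0.42 -1.4 ] [-0.192 -0.056 -0.026]
```

Emit:
move_arm(
  moves="0 0 0.04 0 0 0 -1; 0 0 0 0 0 0 -1; 0 0 0 0 0 0 -1; 0 0 0 0 0 0 -1; 0 0 0 0 0 0 -1; 0 0 0 0 0 0 -1; 0 0 0 0 0 0 -1; 0 0 0 0 0 0 -1; 0 0 0 0 0 0 -1; 0 0 0 0 0 0 -1",
)

```text
time_s: 24.37
tool_pos: [0.5321, 0.2376, 0.1159]
orientation: [3.141, 0.0, 1.682]
contact_force: [-1.8, 0.1, 4.9]
opening: 0.0135
finger_force: 60.5
```

```bash
python3 s.py
```

```text
24.37 [0.5321 0.2376 0.1159] [3.1410e+00 2.0000e-04 1.6823e+00] [-1.76  0.14  4.89] [-0.703  0.16  -0.047]
```

Emit:
move_arm(
  moves="0 0 0.03 0 -0.012 0 -1; 0 0 0.03 0 -0.012 0 -1; 0 0 0 0 0 0 -1; 0 0 0 0 0 0 -1; 0 0 0 0 0 0 -1; 0 0 0 0 0 0 -1; 0 0 0 0 0 0 -1; 0 0 0 0 0 0 -1; 0 0 0 0 0 0 -1; 0 0 0 0 0 0 -1",
)

```text
time_s: 25.2
tool_pos: [0.5322, 0.2374, 0.1158]
orientation: [3.141, 0.019, 1.681]
contact_force: [-6.1, -4.3, 15.2]
opening: 0.0134
finger_force: 62.4
```

```bash
python3 s.py
```

```text
25.2 [0.5322 0.2374 0.1158] [3.1409 0.0195 1.6813] [-6.1  -4.35 15.24] [-0.503  1.159  0.034]
```

Emit:
move_arm(
  moves="0 0 -0.03 0 -0.012 0 -1; 0 0 0 0 0 0 -1; 0 0 0 0 0 0 -1; 0 0 0 0 0 0 -1; 0 0 0 0 0 0 -1; 0 0 0 0 0 0 -1; 0 0 0 0 0 0 -1; 0 0 0 0 0 0 -1; 0 0 0 0 0 0 -1; 0 0 0 0 0 0 -1",
)

```text
time_s: 26.03
tool_pos: [0.5324, 0.2375, 0.1158]
orientation: [3.141, 0.028, 1.681]
contact_force: [-3.5, -2.0, 9.8]
opening: 0.0138
finger_force: 61.6
```

```bash
python3 s.py; python3 -c "
from chk import *
chk('g.png')"
```

```text
26.03 [0.5324 0.2375 0.1158] [3.1408 0.0281 1.6814] [-3.54 -1.97  9.83] [-0.037  0.673  0.105]
scene caddy_left [([416.9, 269.5], 0.74), ([349.1, 212.2], 0.48)]
scene caddy_right [([306.8, 198.6], 0.71), ([305.2, 198.7], 0.6)]
scene seat_left [([414.3, 261.5], 0.56)]
scene seat_right [([302.6, 200.0], 0.85), ([344.3, 264.0], 0.26)]
top caddy_left []
top caddy_right [([204.2, 202.5], 0.87), ([167.3, 209.0], 0.44)]
top seat_left []
top seat_right [([206.3, 201.4], 0.81)]
26.5833 [0.53236381 0.23753697 0.11583468] [3.14077208 0.02803042 1.68138462] [-1.92250872 -3.00571239  9.72366284] [-0.11321454  0.71292086  0.06931288] 0.013197486651230668
```

View pics/g.png

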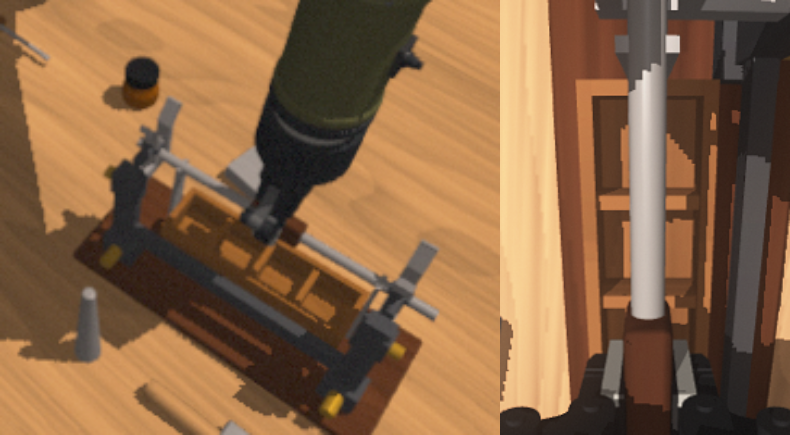

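Emit:
move_arm(
  moves="0 0 0.024 0 0 0 -1; 0 0 0 0 0 0 -1; 0 0 0 0 0 0 -1; 0 0 0 0 0 0 -1; 0 0 0 0 0 0 -1; 0 0 0 0 0 0 -1; 0 0 0 0 0 0 -1; 0 0 0 0 0 0 -1; 0 0 0 0 0 0 -1; 0 0 0 0 0 0 -1",
)

```text
time_s: 27.42
tool_pos: [0.5324, 0.2375, 0.1158]
orientation: [3.141, 0.028, 1.681]
contact_force: [-5.0, -4.3, 14.6]
opening: 0.0133
finger_force: 62.4
```

```bash
python3 s.py
```

```text
27.42 [0.5324 0.2375 0.1158] [3.1406 0.0284 1.6812] [-4.96 -4.34 14.63] [-0.3    0.964  0.051]
```

Emit:
move_arm(
  moves="0 0 0 0 0 0 -1; 0 0 0 0 0 0 -1; 0 0 0 0 0 0 -1; 0 0 0 0 0 0 -1; 0 0 -0.02 0 0 0 -1; 0 0 -0.03 0 0 0 -1; 0 0 -0.02 0 0 0 -1; 0 0 0 0 0 0 -1; 0 0 0 0 0 0 -1; 0 0 0 0 0 0 -1",
)

```text
time_s: 28.25
tool_pos: [0.5322, 0.2375, 0.1159]
orientation: [3.141, 0.028, 1.682]
contact_force: [0.5, -1.9, 3.4]
opening: 0.0133
finger_force: 60.4
```

```bash
python3 s.py
```

```text
28.25 [0.5322 0.2375 0.1159] [3.1412 0.0281 1.6818] [ 0.52 -1.9   3.43] [ 0.266 -0.01   0.045]
```

Emit:
move_arm(
  moves="0 0 -0.02 0 0 0 -1; 0 0 0 0 0 0 -1; 0 0 0 0 0 0 -0.4; 0 0 0 0 0 0 0; 0 0 0 0 0 0 0; 0 0 0 0 0 0 0; 0 0 0 0 0 0 0; 0 0 0 0 0 0 0; 0 0 0 0 0 0 0; 0 0 0 0 0 0 0",
)

```text
time_s: 29.08
tool_pos: [0.5318, 0.2376, 0.1166]
orientation: [3.142, 0.028, 1.682]
contact_force: [0.0, 0.2, 0.3]
opening: 0.0425
finger_force: 0.0
```

```bash
python3 s.py
```

```text
29.08 [0.5318 0.2376 0.1166] [3.1416 0.0284 1.6824] [0.05 0.18 0.26] [ 0.023 -0.01  -0.01 ]
```

Emit:
move_arm(
  moves="0 0 -0.2 0 0 0 0; 0 0 -0.5 0 0 0 0; 0 0 -0.8 0 0 0 0; 0 0 -0.8 0 0 0 0; 0 0 -0.8 0 0 0 0; 0 0 -0.8 0 0 0 0; 0 0 -0.8 0 0 0 0; 0 0 -0.8 0 0 0 0; 0 0 -0.5 0 0 0 0; 0 0 0 0 0 0 0",
)

```text
time_s: 29.92
tool_pos: [0.5325, 0.2441, 0.3009]
orientation: [3.135, 0.027, 1.682]
contact_force: [0.3, 0.6, -0.2]
opening: 0.0427
finger_force: 0.0
```

```bash
python3 -c "
from chk import *
chk('i.png')"
```

```text
scene caddy_left [([418.4, 267.5], 0.73), ([340.3, 259.8], 0.41)]
scene caddy_right [([416.9, 269.1], 0.73), ([310.0, 199.4], 0.61)]
scene seat_left [([414.9, 260.5], 0.67), ([357.2, 233.1], 0.57)]
scene seat_right [([303.2, 199.8], 0.71)]
top caddy_left [([168.7, 210.2], 0.51), ([193.0, 251.4], 0.29)]
top caddy_right [([202.6, 200.5], 0.75)]
top seat_left []
top seat_right [([206.6, 201.1], 0.74)]
30.4667 [0.53114069 0.24257379 0.29605023] [-3.14085334  0.02843712  1.68235487] [ 0.07866984 -0.43614339  0.12354727] [ 0.02148193 -0.01488856 -0.0072829 ] 0.04279258358420109
```

View pics/i.png

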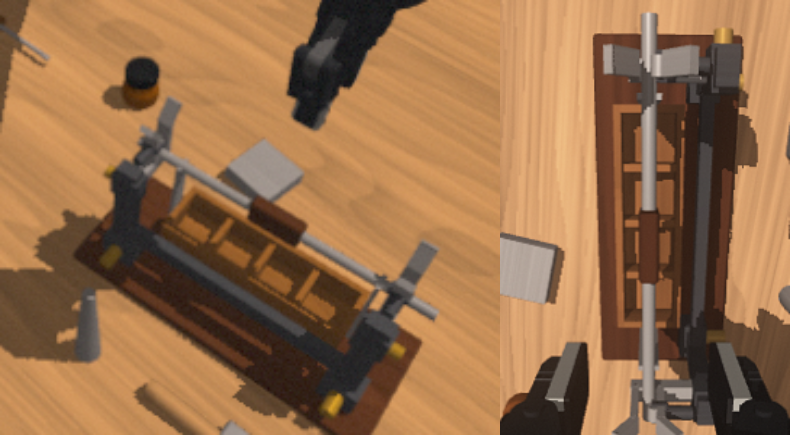

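The picture shows the rail lying in both hooks, from about (150,150) to (400,290) in the scene crop. The caddy did not shift when released, and the gripper is clear of it.

```bash
python3 -c "
from cell import job_done
print(job_done())"
```

```text
the job is handed in; nothing more can be done
None
```

The caddy hangs in both hooks, past both catches. I pressed it down with about 15 N for over half a second while still holding it, both ends carrying load and the highest stand load read about 19 N, then let go and handed the job in at about 30 s.

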